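# Reset the tripped breaker under a push-to-open lid

### The job

Of the two power units on the desk, one shows a red lamp: press the dot on its lid so that the catch releases and the lid springs ajar by itself, then swing that lid fully up with the fingertips until it stands open. Then push the black toggle underneath all the way over to its on side, towards the strip with the lamp. Do it all by pressing and pushing; pick nothing up, leave the green-lamp unit shut and the loose things where they are, and do not use brute force.

Things in the scene. Friction and masses are not known exactly. Their poses are not given: they have to be found in the camera images.
- unit_red: cream power unit with a RED lamp, fixed, 180 deep (x) x 200 wide (y) x 78 high, some yaw; origin: centre of its underside; front faces its -x (the robot). Positions in these texts are in its frame, mm. A grey-blue push-to-open lid (172 x 168 x 8) covers x -92 to 80, y -99 to 69, top at z 78 when shut. On its +y side is a fixed strip 30 wide, as high, with the lamp at x -50, y 85
- lid_red (a joint): its lid's angle, rad, hinge along the unit's y at the far side. 0 = shut, latched, cannot be pulled up. Pressed at the dot it gives to a stop at -0.036 (5 mm; 4 to 8 N); the catch lets go by -0.03, and as the finger backs away an ejector springs it ajar to about 0.47. Stiff hinge, stays where left; swung up by its free edge (1 to 2 N) to the stop at 1.75, a little past upright
- press_red (a point): steel dot, 20 across in a dark ring, on top of that lid: the place to press. 22 behind the middle of the front edge, 150 from the hinge line; at x -70, y -15, z 78 of the unit when shut; moves with the lid
- edge_red (a point): middle of the lower front edge of that lid, 172 from the hinge line, at x -92, y -15, z 70 when shut, about 78 higher when ajar; moves with the lid. The lid is flat below but for two cross bars of the catch, hung 140 from the hinge line, 34 wide (unit's y -32 to 2), reaching 30 below the underside
- hinge_red (a point): middle of the hinge line of that lid, x 80, y -15, z 70 of the unit
- well_red (a point): centre of the top of the grey breaker block under that lid, x 0, y -15, z 30 of the unit; block x -50 to 50, y -65 to 35. The well around it has its walls at x -84 and 80, y -95 and 70; front and -y walls end at z 62. In it the catch (x -82 to -38, y -30 to 0, up to z 65) and a thin ejector rod (x 35, y 43, up to z 92 once sprung)
- toggle_red (a joint): black breaker toggle on that block, angle in rad about the unit's x: 0 = off, leaning 0.5 rad to the unit's -y side; 1.0 = fully on, leaning as far to +y, towards the lamp strip, against a stop. Starts at 0 to 0.08 (tripped); takes 2 to 4 N to push and stays where it is left
- toggle_tip_red (a point): middle of the tip of that toggle, a paddle 18 (unit's x) x 8 thick x 36 long, pivot at x -5, y -15, z 26 of the unit; off: tip at y -32, z 58; on: tip at y 2, z 58
- unit_green: second power unit, the same as unit_red in every size but with a GREEN lamp; origin: centre of its underside, front to its -x; fixed, own yaw. The units may have swapped sides. Leave it shut
- lid_green (a joint): lid angle of the green-lamp unit, rad: 0 = shut, as lid_red; must stay shut
- toggle_green (a joint): toggle under the lid of the green-lamp unit, rad: about 1.0 = on; must stay on
- mouse: bystander, loose: computer mouse, dark, 100 x 55 x 32; origin at the centre of its underside; leave alone
- phone: bystander, loose: flat black slab telephone, 150 x 72 x 9; origin at the centre of its underside; leave alone
- mug: bystander, loose: blue mug, 80 across, 90 high; origin at the centre of its underside; leave alone
- gel: bystander, loose: blue gel bottle with a white cap, 48 across, 130 high, standing near the gap between the two units; origin at the centre of its underside; leave alone
- tape: bystander, loose: roll of white tape lying flat, 70 across, 25 high; origin at the centre of its underside; leave alone
- marker: bystander, loose: grey marker pen with a red cap, 120 x 13 x 13; origin at the centre of its underside; leave alone
- tray: bystander, loose: small open steel tray, 120 x 80 x 30; origin at the centre of its underside; leave alone

How it is judged:
By the outcome, as a careful person would: the job done as asked, in the order asked, and still so for the second after the job is handed in, with the robot touching nothing.
It also fails if it takes over 64 s, if anything falls off the work surface, if the arm or the gripper's body presses on something with over 40 N, if the wrist force passes 120 N, or if a joint passes its speed limit or range.

### The arm

A 7-joint arm with a two-finger parallel gripper is mounted at the origin on the work surface. World frame = base frame: x ahead of the robot, y to its left, z up, the work surface at z = 0. Lengths are in m, angles in rad, forces in N, time in s.
With the tool pointing down it reaches from about 0.425 to 0.925 m from the base axis. Payload 6.8 kg.
Tool frame: the origin (TCP) lies midway between the tips of the shut fingers; the grasp point (between the pads) lies 19 mm behind it; z points along the fingers, y is the direction in which the jaws open and shut (so a half turn about z gives the same grasp; the last joint's range is limited). The gripper opens to 85 mm and grips with 20 to 120 N. Pads are 22 mm wide; open, the fingers measure 114 mm over their backs; the gripper's body (76 mm by 85 mm) begins 54 mm behind the grasp point. The pads swing forward as they close: fully open they stand 13 mm farther back than shut.
Start: joints at [-1.275, 0.477, 0.022, 1.555, -0.011, 1.109, -0.083], TCP at [0.265, 0.621, 0.231] pointing down, gripper open.
Joint ranges: [-2.96, 2.96], [-0.34, 2.1], [-1.41, 1.46], [0.24, 2.44], [-1.37, 4.51], [0.17, 1.92], [-2.96, 2.96]. Speed limits (rad/s): [2.39, 2.39, 3.14, 3.14, 3.14, 3.14, 3.14].

### API

Orientations are given as a unit quaternion [w, x, y, z].
In Python, from station import status, eyes, workorder gives the robot as it stands. The module is installed in compiled form; this text tells all that it offers.
- The arm moves only by the shell command python3 -m jog 'ROWS' [FORCE]. ROWS is text: rows parted by semicolons, each of 7 numbers parted by spaces: the shift along the tool's x, y, z in m, then the turn, a rotation vector about the tool's x, y, z in degrees, then the finger opening in m, from 0 to 0.0854. In form: dx dy dz rx ry rz jaw; .... A call has 1 to 5 rows; each row is the pose to reach, as a shift and turn from the pose commanded when the call began, along the tool's axes at that moment; what a row does not reach only later rows make up. A row lasts 1/10 s, in which the tool goes at most 50 mm and 8.59 degrees, less where a joint would pass 70% of its speed; a pose out of reach is approached as far as the arm can. A call with a gripper value outside its range is refused whole. The fingers move at their own pace and stop on an object; FORCE is the grip in N (left out, the last holds). Time passes only in rows, so rows that repeat a pose let the fingers close. It gives the time, the measured TCP pose, the force and the opening at its end, in the units of the state.
- status.get_obs(): the state, without advancing time (a new reading comes with each control period).
- eyes.read_camera(name): name is "scene" or "top" or "wrist"; returns a dict with "image" (400x640x3 uint8, red, green, blue), "intrinsics" (3x3 intrinsics, pixels), "position" and "orientation" of the camera in the world. Camera axes: x right, y up, looking along -z (the intrinsics and any distortion apply to the point x, -y, -z); pixel columns grow to the right and rows downward; lengths in m; the calibration is good to about 2 mm. The wrist camera is an equidistant fisheye: a pixel r from the principal point sees the ray r / f radians off the axis. A picture is of the moment at which its call begins. There is no depth.
- workorder.hand_in(): hands the job in, once; it reports no verdict.
The state is a dict: "t": time; "q": joint angles; "joint_vel": joint speeds; "joint_torque": joint torques, N m; "eef_pos": TCP position; "tool_rot": TCP orientation; "contact_force": force on the tool from outside, world axes, zero at the start; "torque": the same for the moment, N m; "gripper_width": opening from 0.0 (shut) to 1.0 (fully open).
Only numpy, scipy, OpenCV 4.12 (cv2) and the standard library are available. Lean on these libraries where they do the work, as an engineer would, in place of code of your own. Each camera call takes 0.05 s, during which the arm holds its last target.

## Working session

There is one attempt and no reset: what is moved stays moved. The work goes in short steps, Python scripts to look and compute and a shell command to move; the robot and the scene stay as the last step left them, time stands still between calls to the robot, and variables do not carry over. Pictures are saved under pics/ and viewed, and the job is handed in when it is done.

```bash
mkdir -p pics
cat > h.py <<'E'
import numpy as np,cv2
from station import status,eyes,workorder
from scipy.spatial.transform import Rotation as R
def snap(n,f):
    c=eyes.read_camera(n); cv2.imwrite('pics/'+f,c['image'][:,:,::-1]); np.savez('pics/'+f+'.npz',**{k:np.array(v) for k,v in c.items()}); return c
def rot(q): return R.from_quat([q[1],q[2],q[3],q[0]])
E
python3 - <<'E'
from h import *
print(status.get_obs())
for n in ['scene','top','wrist']:
    c=snap(n,n+'0.png'); print(n,c['intrinsics'],c['position'],c['orientation'],[k for k in c])
E
```

```text
{'t': 0.0, 'q': array([-1.27510818,  0.47781673,  0.02231547,  1.55642232, -0.01149801,
        1.10928454, -0.0830894 ]), 'joint_vel': array([ 0.00015716,  0.00027083,  0.00070445, -0.00147613,  0.00145568,
       -0.0001403 , -0.0002446 ]), 'joint_torque': array([-2.95011150e-04, -5.96457517e+01,  1.60820983e+00, -2.81184840e+01,
        1.25366074e-02,  9.50599322e-03, -1.98860960e-05]), 'eef_pos': array([0.26498393, 0.62018873, 0.23032638]), 'tool_rot': array([-1.19180544e-04,  2.00498292e-01,  9.79693637e-01, -8.93659375e-04]), 'contact_force': array([0.90342214, 0.41852424, 0.17616416]), 'torque': array([0.01305143, 0.00335613, 0.03852432]), 'gripper_width': 1.000129338859515}
scene [[453.08818398   0.         311.32946823]
 [  0.         453.08818398 202.41058759]
 [  0.           0.           1.        ]] [ 1.33432759 -0.10011484  1.05836676] [0.69168985 0.26311    0.23099427 0.63164858] ['image', 'intrinsics', 'position', 'orientation']
top [[405.01166396   0.         315.53549452]
 [  0.         405.01166396 198.61269261]
 [  0.           0.           1.        ]] [ 0.37582032 -0.00492052  1.19151595] [-0.69882984 -0.04418711  0.03628938  0.7129989 ] ['image', 'intrinsics', 'position', 'orientation']
wrist [[309.70691629   0.         315.95130785]
 [  0.         309.70691629 195.35340443]
 [  0.           0.           1.        ]] [0.20544964 0.64576997 0.37238029] [ 0.82724157 -0.10908744 -0.0715721   0.54648764] ['image', 'intrinsics', 'position', 'orientation']
```

View pics/scene0.png

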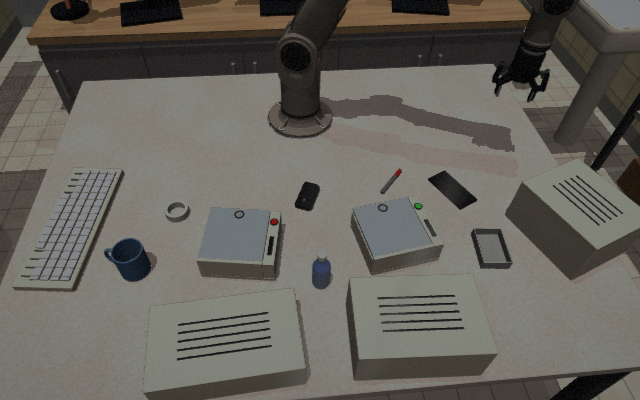

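View pics/top0.png

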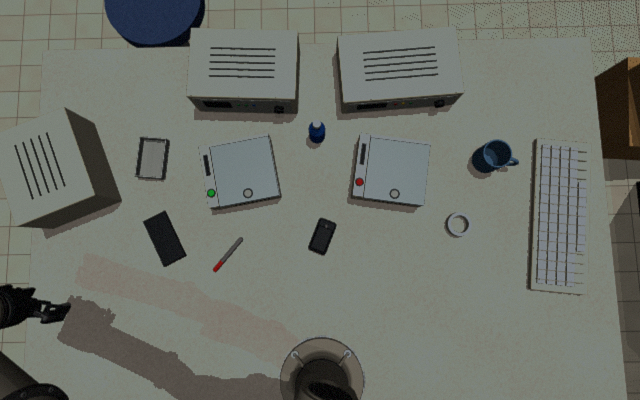

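View pics/wrist0.png

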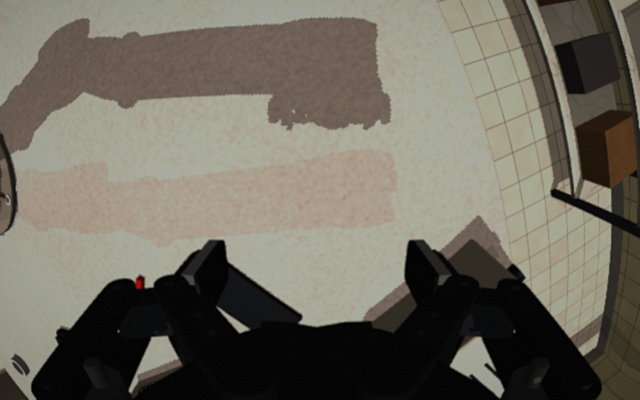

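Scene and top show the red-lamp unit at y<0 (top: lamp (360,182), dot (395,194)). The gel bottle is at (317,132) and the green-lamp unit is on the left. Next I'll enlarge this area.

Run:
```python
from h import *
im=cv2.imread('pics/top0.png')[120:220,340:445]; cv2.imwrite('pics/c1.png',cv2.resize(im,None,fx=5.5,fy=5.5,interpolation=cv2.INTER_CUBIC))
im=cv2.imread('pics/scene0.png')[200:285,190:295]; cv2.imwrite('pics/c2.png',cv2.resize(im,None,fx=6,fy=6,interpolation=cv2.INTER_CUBIC))
```

```text
(no output)
```

View pics/c1.png

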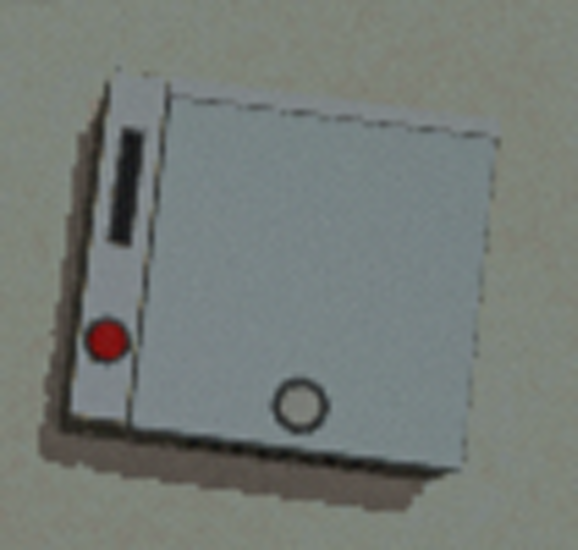

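View pics/c2.png

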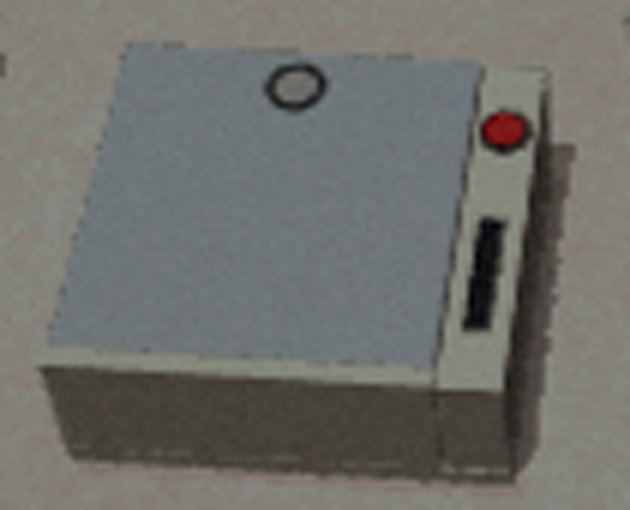

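```bash
cat >> h.py <<'E'
def proj(c,P):
    p=rot(c['orientation']).inv().apply(np.atleast_2d(P)-c['position']); K=c['intrinsics']
    return np.c_[K[0,0]*p[:,0]/-p[:,2]+K[0,2], K[1,1]*-p[:,1]/-p[:,2]+K[1,2]]
def projw(c,P):
    p=rot(c['orientation']).inv().apply(np.atleast_2d(P)-c['position']);p=p*[1,-1,-1]; K=c['intrinsics']
    th=np.arctan2(np.hypot(p[:,0],p[:,1]),p[:,2]); ph=np.arctan2(p[:,1],p[:,0]); r=K[0,0]*th
    return np.c_[K[0,2]+r*np.cos(ph),K[1,2]+r*np.sin(ph)]
E
cat > fit.py <<'E'
from h import *
from scipy.optimize import least_squares
T=np.load('pics/top0.png.npz');S=np.load('pics/scene0.png.npz')
P=np.array([[-70,-15,78],[-50,85,78],[-90,100,78],[90,100,78],[-92,-99,78],[-92,69,78],[80,69,78],[80,-99,78]])/1e3
t=np.array([[300,405],[107,341],[72,415],[113,72],[460,470],[133,428],[168,95],[497,138]])/5.5+[340,120]-.4
s=np.array([[296,87],[506,131],[548,72],[503,390],[125,45],[482,67],[435,367],[50,347]])/6+[190,200]-.4
def W(v): return R.from_euler('z',v[2]).apply(P)+[v[0],v[1],0]
for use in ('t','s','ts'):
    f=lambda v:np.concatenate([(proj(c,W(v))-o).ravel() for k,c,o in(('t',T,t),('s',S,s)) if k in use])
    r=least_squares(f,[.6,-.2,0],loss='soft_l1'); print(use,r.x,np.degrees(r.x[2])); print(np.round(f(r.x).reshape(-1,2),1).tolist())
v=r.x;print(W(v)[0],np.linalg.norm(W(v)[:,:2],axis=1))
E
python3 fit.py
```

```text
t [ 0.58478608 -0.20750682 -0.15022887] -8.60748045485755
[[0.2, 0.1], [0.2, 0.1], [-0.5, 0.1], [-0.3, -0.4], [0.6, 0.1], [-0.6, -0.1], [0.2, 0.2], [0.1, -0.2]]
s [ 0.58619034 -0.20768091 -0.1507594 ] -8.637877136682004
[[0.1, 0.3], [-0.0, 0.4], [-0.2, -0.6], [0.3, 0.3], [0.3, -0.2], [-0.1, -0.9], [0.1, 0.2], [-0.5, 0.1]]
ts [ 0.58532595 -0.20761987 -0.15030102] -8.611613982761193
[[0.2, -0.1], [0.2, -0.1], [-0.5, -0.1], [-0.3, -0.6], [0.7, -0.1], [-0.6, -0.3], [0.3, 0.0], [0.1, -0.4], [0.1, 0.1], [-0.0, 0.1], [-0.2, -0.9], [0.3, 0.0], [0.4, -0.4], [-0.1, -1.1], [0.1, -0.1], [-0.5, -0.2]]
[ 0.51386909 -0.21196926  0.078     ] [0.55587085 0.56076557 0.52011418 0.70003729 0.56130492 0.5200941
 0.69152749 0.72303224]
```

```bash
cat >> h.py <<'E'
U=np.array([.5853,-.2076,0]);YAW=-.1503;RU=R.from_euler('z',YAW)
def u2w(p): return RU.apply(np.array(p)/1e3)+U
def w2u(p): return RU.inv().apply(np.array(p)-U)*1e3
R0=np.array([[-1,0,0],[0,1,0],[0,0,-1.]])
def orient(pitch,yaw=0): # pitch>0: fingers toward unit +x
    return RU*R.from_euler('z',yaw,degrees=True)*R.from_euler('y',-pitch,degrees=True)*R.from_matrix(R0)
def go(pu,pitch=0,yaw=0,world=False):
    o=status.get_obs(); r=rot(o['tool_rot']); P=np.array(pu) if world else u2w(pu)
    d=r.inv().apply(P-o['eef_pos']); w=(r.inv()*orient(pitch,yaw)).as_rotvec(degrees=True)
    print('shift',np.round(d,4),'turn',np.round(w,2))
def st():
    o=status.get_obs(); r=rot(o['tool_rot'])
    z=RU.inv().apply(r.apply([0,0,1]));
    print('t',round(o['t'],2),'u mm',np.round(w2u(o['eef_pos']),1),'zaxis_u',np.round(z,3),'F_u',np.round(RU.inv().apply(o['contact_force']),2),'q',np.round(o['q'],2),'gw',round(o['gripper_width'],2))
E
python3 - <<'E'
from h import *
st(); go([.5,.2,.26],world=True); go([-70,-15,180])
E
```

```text
t 0.15 u mm [-440.6  770.6  230.5] zaxis_u [-0.    -0.001 -1.   ] F_u [ 0.27 -0.5  -0.43] q [-1.28  0.48  0.02  1.56 -0.01  1.11 -0.08] gw 1.0
shift [-0.3812 -0.2942 -0.029 ] turn [-8.000e-02 -1.000e-02 -1.452e+01]
shift [-0.5558 -0.6675  0.0515] turn [-8.000e-02 -1.000e-02 -1.452e+01]
```

```bash
python3 -m jog '-0.381 -0.294 -0.03 0 0 -14.5 0;-0.381 -0.294 -0.03 0 0 -14.5 0;-0.381 -0.294 -0.03 0 0 -14.5 0;-0.381 -0.294 -0.03 0 0 -14.5 0;-0.381 -0.294 -0.03 0 0 -14.5 0'; python3 -m jog '-0.22 -0.17 0 0 0 0 0;-0.22 -0.17 0 0 0 0 0;-0.22 -0.17 0 0 0 0 0;-0.22 -0.17 0 0 0 0 0;-0.22 -0.17 0 0 0 0 0'
python3 - <<'E'
from h import *
st(); go([.5,.2,.26],world=True); go([-70,-15,180])
E
```

```text
t: 0.65
eef_pos: [0.3876, 0.4009, 0.2468]
tool_rot: [-0.0, 0.075, 0.997, -0.0]
contact_force: [0.6, 0.1, 0.5]
gripper_width: 0.141
t: 1.15
eef_pos: [0.5605, 0.2204, 0.2468]
tool_rot: [-0.0, 0.075, 0.997, 0.0]
contact_force: [1.0, 0.6, -0.0]
gripper_width: -0.0
t 1.15 u mm [-88.6 419.5 246.8] zaxis_u [-0.  0. -1.] F_u [ 0.89  0.74 -0.02] q [-0.6   0.34  0.15  1.73 -0.06  1.07  1.  ] gw -0.0
shift [ 0.0568 -0.0293 -0.0132] turn [ 0.   -0.01 -0.01]
shift [-0.0187 -0.4345  0.0668] turn [ 0.   -0.01 -0.01]
```

```bash
python3 -m jog '-0.0187 -0.434 0.02 0 0 0 0;-0.0187 -0.434 0.02 0 0 0 0;-0.0187 -0.434 0.02 0 0 0 0;-0.0187 -0.434 0.02 0 0 0 0;-0.0187 -0.434 0.02 0 0 0 0'; python3 -m jog '0 -0.2 0.02 0 0 0 0;0 -0.2 0.02 0 0 0 0;0 -0.2 0.02 0 0 0 0;0 -0.2 0.02 0 0 0 0;0 -0.2 0.02 0 0 0 0'
python3 - <<'E'
from h import *
st(); go([-70,-15,100])
E
```

```text
t: 1.65
eef_pos: [0.5321, -0.0281, 0.2352]
tool_rot: [-0.0, 0.075, 0.997, 0.0]
contact_force: [0.2, 0.1, -0.1]
gripper_width: -0.001
t: 2.15
eef_pos: [0.4995, -0.2319, 0.215]
tool_rot: [-0.001, 0.081, 0.997, -0.002]
contact_force: [-0.2, 0.3, 0.5]
gripper_width: -0.0
t 2.15 u mm [-81.2 -36.9 215. ] zaxis_u [-0.001 -0.004 -1.   ] F_u [-0.25  0.24  0.53] q [ 0.02  0.3   0.37  1.89 -0.12  0.97  1.85] gw -0.0
shift [-0.0111  0.0224  0.115 ] turn [-0.21 -0.06 -0.67]
```

```bash
python3 -m jog '-0.011 0.022 0.03 0 0 0 0;-0.011 0.022 0.07 0 0 0 0;-0.011 0.022 0.105 0 0 0 0;-0.011 0.022 0.105 0 0 0 0'
python3 - <<'E'
from h import *
st(); go([-70,-15,85])
snap('wrist','w1.png');snap('top','t1.png')
E
```

```text
t: 2.55
eef_pos: [0.5136, -0.2019, 0.1061]
tool_rot: [-0.004, 0.075, 0.997, 0.001]
contact_force: [-1.4, 0.3, 0.4]
gripper_width: 0.001
t 2.55 u mm [-71.7  -5.1 106.1] zaxis_u [-0.009  0.001 -1.   ] F_u [-1.47  0.04  0.36] q [ 0.02  0.45  0.31  1.97 -0.19  0.76  1.86] gw 0.0
shift [-0.0019 -0.01    0.0211] turn [ 0.06 -0.52  0.03]
```

View pics/w1.png

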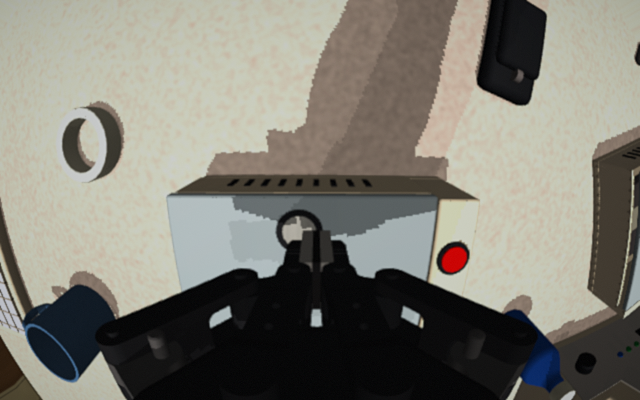

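The wrist view shows the shut fingertips near (317,245), just right of the dot at (300,228). That matches the 10 mm y correction still to make.

```bash
python3 -m jog '-0.002 -0.010 0.012 0 -0.5 0 0;-0.002 -0.010 0.021 0 -0.5 0 0;-0.002 -0.010 0.021 0 -0.5 0 0'
python3 - <<'E'
from h import *
st(); go([-70,-15,74])
E
```

```text
t: 2.95
eef_pos: [0.5175, -0.214, 0.0898]
tool_rot: [0.004, 0.076, 0.997, -0.0]
contact_force: [-0.4, -0.1, -0.4]
gripper_width: -0.002
t 2.95 u mm [-66.1 -16.5  89.8] zaxis_u [ 0.009  0.    -1.   ] F_u [-0.4  -0.2  -0.38] q [ 0.05  0.48  0.3   1.97 -0.21  0.71  1.89] gw -0.0
shift [0.004  0.0015 0.0158] turn [ 0.01  0.51 -0.06]
```

```bash
python3 -m jog '0 0 0 0 0 0 0;0 0 0 0 0 0 0'
python3 - <<'E'
from h import *
st(); go([-70,-15,76])
E
```

```text
t: 3.15
eef_pos: [0.518, -0.2138, 0.0902]
tool_rot: [0.005, 0.075, 0.997, -0.0]
contact_force: [-0.3, -0.3, 0.5]
gripper_width: -0.003
t 3.15 u mm [-65.6 -16.2  90.2] zaxis_u [ 0.01  0.   -1.  ] F_u [-0.29 -0.31  0.48] q [ 0.05  0.48  0.3   1.97 -0.21  0.71  1.89] gw -0.0
shift [0.0045 0.0012 0.0142] turn [ 0.01  0.57 -0.  ]
```

```bash
python3 -m jog '0.0045 0.001 0.007 0 0.5 0 0;0.0045 0.001 0.012 0 0.5 0 0;0.0045 0.001 0.014 0 0.5 0 0;0.0045 0.001 0.014 0 0.5 0 0'
python3 - <<'E'
from h import *
st()
E
```

```text
t: 3.55
eef_pos: [0.5128, -0.212, 0.0749]
tool_rot: [-0.001, 0.075, 0.997, 0.0]
contact_force: [-2.1, 1.0, 1.9]
gripper_width: -0.007
t 3.55 u mm [-71.  -15.2  74.9] zaxis_u [-0.001  0.    -1.   ] F_u [-2.25  0.7   1.88] q [ 0.05  0.5   0.29  1.99 -0.22  0.69  1.9 ] gw -0.01
```

Contact at z 75, on the dot. Pressing further in small steps.

```bash
python3 -m jog '0 0 0.001 0 0 0 0;0 0 0.002 0 0 0 0;0 0 0.002 0 0 0 0'; python3 -m jog '0 0 0.001 0 0 0 0;0 0 0.0015 0 0 0 0;0 0 0.0015 0 0 0 0'
python3 - <<'E'
from h import *
st()
E
```

```text
t: 3.85
eef_pos: [0.5129, -0.2121, 0.0732]
tool_rot: [-0.0, 0.075, 0.997, 0.0]
contact_force: [-1.7, 1.0, 3.0]
gripper_width: 0.003
t: 4.15
eef_pos: [0.5129, -0.2122, 0.0726]
tool_rot: [-0.0, 0.075, 0.997, 0.0]
contact_force: [-4.6, 3.4, 13.2]
gripper_width: -0.002
t 4.15 u mm [-70.9 -15.4  72.6] zaxis_u [-0.     0.001 -1.   ] F_u [-5.03  2.72 13.24] q [ 0.05  0.5   0.29  1.99 -0.22  0.68  1.9 ] gw -0.0
```

The lid is on its stop: z 72.6, force up to 13 N. Backing away quickly.

```bash
python3 -m jog '0 0 -0.02 0 0 0 0;0 0 -0.06 0 0 0 0;0 0 -0.1 0 0 0 0;0 0 -0.14 0 0 0 0;0 0 -0.15 0 0 0 0'
python3 -m jog '0.05 0 -0.02 0 0 0 0;0.09 0 -0.02 0 0 0 0;0.09 0 -0.02 0 0 0 0'
python3 - <<'E'
from h import *
st()
snap('scene','s2.png');snap('wrist','w2.png')
E
```

```text
t: 4.65
eef_pos: [0.5158, -0.2138, 0.2263]
tool_rot: [0.004, 0.076, 0.997, -0.001]
contact_force: [0.3, 0.4, 0.3]
gripper_width: -0.003
t: 4.95
eef_pos: [0.4188, -0.1988, 0.2408]
tool_rot: [-0.002, 0.077, 0.997, 0.001]
contact_force: [0.7, 0.5, -0.7]
gripper_width: -0.004
t 4.95 u mm [-166.   -16.2  240.8] zaxis_u [-0.003  0.001 -1.   ] F_u [ 0.57  0.64 -0.66] q [-0.04  0.11  0.38  2.05 -0.05  0.99  1.78] gw -0.0
```

View pics/s2.png

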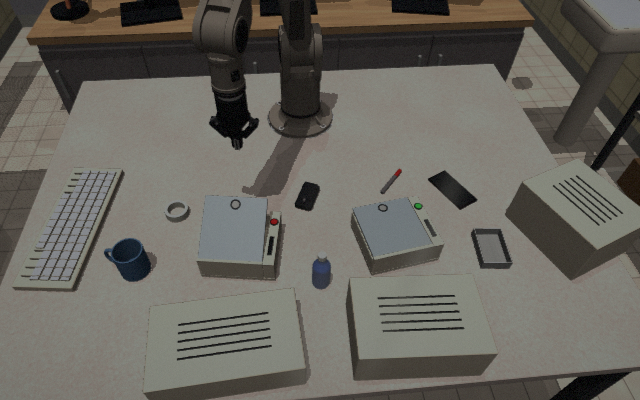

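View pics/w2.png

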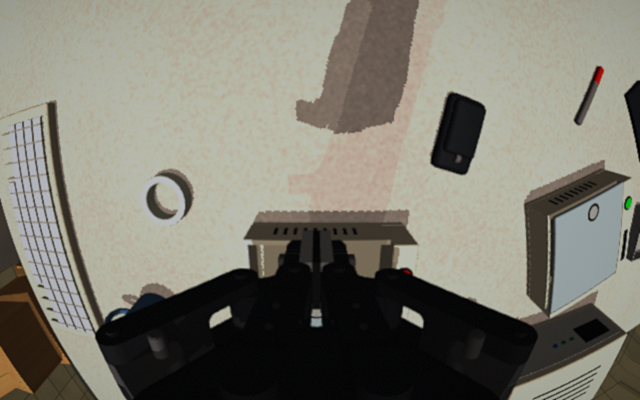

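```bash
cat >> h.py <<'E'
def lidpt(r,y,th,h=0): # r from hinge line, h above underside
    return np.array([80-r*np.cos(th)-h*-np.sin(th)*-1*-1 if 0 else 80-r*np.cos(th)+h*np.sin(th), y, 70+r*np.sin(th)+h*np.cos(th)])
E
python3 - <<'E'
from h import *
c=np.load('pics/s2.png.npz')
for th in (0,.3,.4,.47,.55): print(th,np.round(proj(c,np.array([u2w(lidpt(150,-15,th,8)),u2w(lidpt(172,-99,th,8)),u2w(lidpt(172,69,th,8))])),1).tolist())
im=cv2.imread('pics/s2.png')[185:285,190:295]; cv2.imwrite('pics/c3.png',cv2.resize(im,None,fx=6,fy=6,interpolation=cv2.INTER_CUBIC))
st()
for p in (0,20,45): go([-150,-65,120],p)
E
```

```text
0 [[239.0, 214.1], [210.8, 206.7], [269.9, 209.6]]
0.3 [[236.8, 206.4], [207.2, 197.5], [268.4, 200.5]]
0.4 [[235.8, 204.7], [205.8, 195.4], [267.8, 198.5]]
0.47 [[235.1, 203.8], [204.7, 194.3], [267.3, 197.4]]
0.55 [[234.3, 203.2], [203.4, 193.4], [266.7, 196.5]]
t 5.05 u mm [-160.9  -15.5  241.6] zaxis_u [ 0.001  0.    -1.   ] F_u [ 0.19 -0.85 -0.07] q [-0.04  0.12  0.37  2.04 -0.05  0.99  1.78] gw 0.0
shift [-0.0108 -0.0495  0.1216] turn [ 0.02  0.05 -0.05]
shift [-0.0108 -0.0495  0.1216] turn [  0.02 -19.95  -0.05]
shift [-0.0108 -0.0495  0.1216] turn [  0.   -44.95  -0.06]
```

View pics/c3.png

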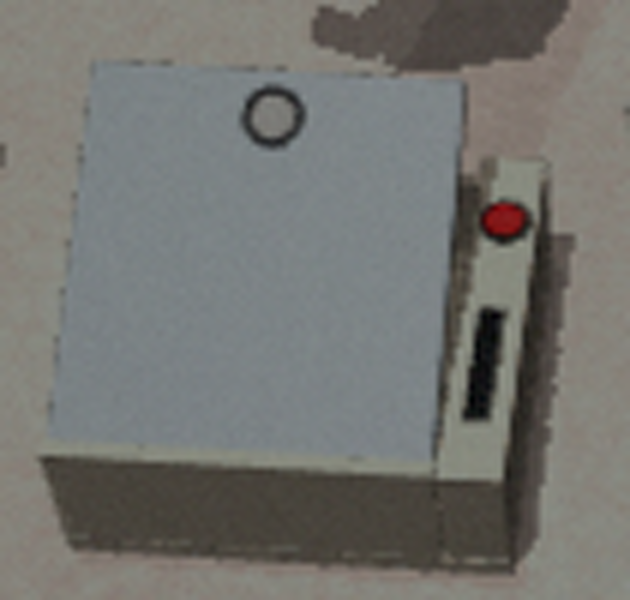

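Lid ajar at about 0.45. Next I'll pitch the fingers forward, staying clear in front and off the cross bars in y.

```bash
python3 -m jog '0 -0.05 0 0 -8.5 0 0;0 -0.05 0 0 -17 0 0;0 -0.05 0 0 -25 0 0;0 -0.05 0 0 -33 0 0;0 -0.05 0 0 -40 0 0'; python3 -m jog '0 0 0 0 0 0 0;0 0 0 0 0 0 0'
python3 - <<'E'
from h import *
st()
go([-125,-65,110],45)
E
```

```text
t: 5.55
eef_pos: [0.4174, -0.243, 0.2415]
tool_rot: [0.303, 0.068, 0.95, -0.015]
contact_force: [1.6, 2.2, 0.5]
gripper_width: -0.002
t: 5.75
eef_pos: [0.4194, -0.2443, 0.243]
tool_rot: [0.302, 0.068, 0.951, -0.016]
contact_force: [-1.1, -1.3, 0.2]
gripper_width: -0.0
t 5.75 u mm [-158.6  -61.1  243. ] zaxis_u [ 0.575  0.015 -0.818] F_u [-0.89 -1.5   0.2 ] q [ 0.15 -0.1   0.4   2.39 -0.65  0.34  2.54] gw -0.0
shift [ 0.0491 -0.0057  0.128 ] turn [ 0.87 -9.86  0.04]
```

```bash
python3 - <<'E'
from h import *
go([-125,-65,110],35)
E
python3 -m jog '0.02 -0.003 0.05 0.8 0 0 0;0.05 -0.005 0.09 0.8 0 0 0;0.075 -0.005 0.125 0.8 0 0 0;0.09 -0.005 0.128 0.8 0 0 0;0.09 -0.005 0.128 0.8 0 0 0' >/dev/null
python3 - <<'E'
from h import *
st()
E
```

```text
shift [ 0.0491 -0.0057  0.128 ] turn [0.86 0.14 0.12]
t 6.25 u mm [-114.1  -14.4  167.4] zaxis_u [ 0.536 -0.007 -0.844] F_u [ 1.28  0.25 -0.38] q [-0.23  0.12  0.63  2.43 -1.25  0.2   2.92] gw 0.0
```

I mistyped a shift (0.09 instead of 0.05) and the arm ran near its joint limits. It touched nothing. I'll back off and use a gentler 20° pitch, yawed more in line with the arm.

Run:
```python
from h import *
go([-140,-40,220],20,-12)
go([-140,-40,220],20,-0)
```

```text
shift [-0.008  -0.0255 -0.0581] turn [ 5.31 12.19  6.83]
shift [-0.008  -0.0255 -0.0581] turn [ 1.000e-02  1.239e+01 -3.960e+00]
```

```bash
python3 -m jog '-0.008 -0.0255 -0.058 2.6 6 3.4 0;-0.008 -0.0255 -0.058 5.3 12.2 6.8 0;-0.008 -0.0255 -0.058 5.3 12.2 6.8 0;-0.008 -0.0255 -0.058 5.3 12.2 6.8 0' >/dev/null
python3 - <<'E'
from h import *
st();go([-120,-65,130],20,-12)
E
```

```text
t 6.65 u mm [-127.7   -6.7  206.9] zaxis_u [ 0.45   0.036 -0.892] F_u [-0.29 -0.06 -0.72] q [-0.47 -0.01  0.86  2.35 -0.37  0.37  2.04] gw -0.0
shift [ 0.0214 -0.0633  0.07  ] turn [7.12 6.17 5.27]
```

```bash
python3 -m jog '0 0 0 0 0 0 0;0 0 0 0 0 0 0' >/dev/null
python3 - <<'E'
from h import *
st();go([-130,-65,200],20,-12)
E
```

```text
t 6.85 u mm [-127.5   -6.1  206.6] zaxis_u [ 0.454  0.039 -0.89 ] F_u [-0.66  1.36  0.18] q [-0.46 -0.01  0.85  2.35 -0.39  0.37  2.05] gw -0.0
shift [-0.0008 -0.0593  0.0025] turn [7.34 6.38 5.28]
```

```bash
python3 -m jog '0 -0.03 0 3.6 3.2 2.6 0;-0.001 -0.06 0.002 7.3 6.4 5.3 0;-0.001 -0.06 0.002 7.3 6.4 5.3 0;-0.001 -0.06 0.002 7.3 6.4 5.3 0' >/dev/null
python3 - <<'E'
from h import *
st();go([-120,-65,130],20,-12)
E
```

```text
t 7.25 u mm [-131.8  -65.9  199. ] zaxis_u [ 0.332 -0.07  -0.941] F_u [-0.5   1.28 -0.93] q [-0.41  0.1   0.88  2.26 -0.24  0.48  1.86] gw 0.0
shift [0.0127 0.0033 0.0688] turn [ 0.03 -0.19 -0.09]
```

```bash
python3 -m jog '0.006 0.003 0.035 0 0 0 0;0.0127 0.003 0.069 0 0 0 0;0.0127 0.003 0.069 0 0 0 0;0.0127 0.003 0.069 0 0 0 0' >/dev/null
python3 - <<'E'
from h import *
st();go([-105,-65,105],20,-12)
E
```

```text
t 7.65 u mm [-121.2  -66.1  130.4] zaxis_u [ 0.33  -0.07  -0.941] F_u [-0.52 -0.47  0.79] q [-0.18  0.27  0.68  2.3  -0.62  0.34  2.22] gw -0.0
shift [-0.0061  0.0044  0.0292] turn [-0.01 -0.25 -0.21]
```

```bash
python3 -m jog '-0.003 0.002 0.015 0 0 0 0;-0.006 0.004 0.029 0 0 0 0;-0.006 0.004 0.029 0 0 0 0;-0.006 0.004 0.029 0 0 0 0' >/dev/null
python3 - <<'E'
from h import *
st();go([-80,-65,105],20,-12)
snap('scene','s3.png');snap('wrist','w3.png')
E
```

```text
t 8.05 u mm [-103.5  -65.1  107. ] zaxis_u [ 0.334 -0.07  -0.94 ] F_u [-0.02 -0.81 -0.94] q [-0.09  0.34  0.56  2.28 -0.73  0.3   2.3 ] gw -0.0
shift [-0.0209  0.005   0.0098] turn [ 0.04 -0.03 -0.13]
```

View pics/w3.png

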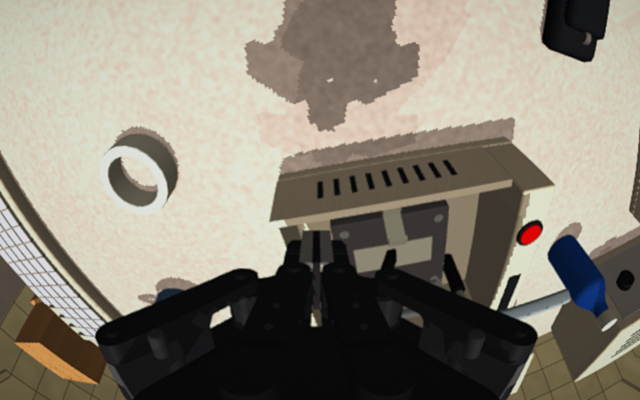

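View pics/s3.png

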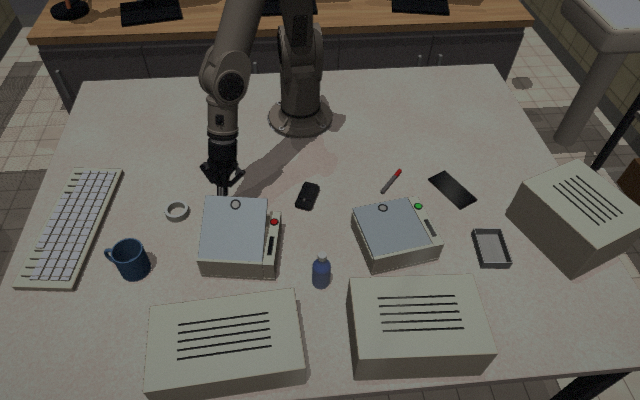

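Wrist view: the fingertips are at (317,245), in front of and left of the catch. The toggle and block are visible under the lid, and the lamp is at (530,233). Now moving in under the edge.

```bash
python3 - <<'E'
from h import *
go([-80,-65,118],20,-12);go([-66,-65,118],20,-12)
E
python3 -m jog '-0.013 0.003 0.000 0 0 0 0;-0.025 0.005 -0.002 0 0 0 0;-0.025 0.005 -0.002 0 0 0 0' >/dev/null
python3 - <<'E'
from h import *
st();go([-66,-65,118],20,-12)
E
```

```text
shift [-0.0256  0.0051 -0.0026] turn [ 0.04 -0.03 -0.15]
shift [-0.0385  0.008   0.0021] turn [ 0.04 -0.03 -0.15]
t 8.45 u mm [-77.4 -65.  117.5] zaxis_u [ 0.336 -0.071 -0.939] F_u [0.68 0.14 0.27] q [-0.13  0.36  0.61  2.22 -0.7   0.34  2.25] gw 0.01
shift [-0.0106  0.0024  0.0034] turn [ 0.02  0.07 -0.05]
```

```bash
cat >> h.py <<'E'
def rows(ps,pitch,yaw,n=1):
    for p in ps: go(p,pitch,yaw)
E
python3 - <<'E'
from h import *
rows([[-66,-65,120],[-60,-65,130],[-52,-65,140],[-44,-65,151]],20,-12)
E
```

```text
shift [-0.0113  0.0024  0.0015] turn [ 0.02  0.07 -0.05]
shift [-0.0203  0.0036 -0.0059] turn [ 0.02  0.07 -0.05]
shift [-0.0311  0.0053 -0.0126] turn [ 0.02  0.07 -0.05]
shift [-0.0422  0.007  -0.0202] turn [ 0.02  0.07 -0.05]
```

```bash
python3 -m jog '-0.011 0.0025 0.0015 0 0 0 0;-0.0155 0.003 -0.002 0 0 0 0;-0.020 0.0035 -0.006 0 0 0 0'
python3 - <<'E'
from h import *
st(); rows([[-60,-65,130],[-52,-65,140],[-44,-65,151]],20,-12)
E
```

```text
t: 8.75
eef_pos: [0.5122, -0.2621, 0.1278]
tool_rot: [0.169, 0.178, 0.969, -0.03]
contact_force: [-1.7, 1.4, -0.7]
gripper_width: -0.007
t 8.75 u mm [-64.1 -64.8 127.8] zaxis_u [ 0.33  -0.07  -0.941] F_u [-1.89  1.17 -0.71] q [-0.17  0.37  0.65  2.19 -0.67  0.39  2.21] gw -0.01
shift [-0.0045  0.0007 -0.0007] turn [ 0.03 -0.27 -0.16]
shift [-0.0153  0.0024 -0.0075] turn [ 0.03 -0.27 -0.16]
shift [-0.0263  0.0041 -0.0152] turn [ 0.03 -0.27 -0.16]
```

Contact force is about 2 N. Continuing along the arc.

```bash
python3 -m jog '-0.0065 0.001 -0.002 0 0 0 0;-0.012 0.002 -0.0055 0 0 0 0;-0.018 0.003 -0.0095 0 0 0 0;-0.026 0.004 -0.015 0 0 0 0'
python3 - <<'E'
from h import *
st(); rows([[-44,-65,151],[-26,-65,169],[-6,-65,185]],20,-12)
snap('scene','s4.png');snap('wrist','w4.png')
E
```

```text
t: 9.15
eef_pos: [0.5328, -0.2657, 0.1517]
tool_rot: [0.17, 0.178, 0.969, -0.03]
contact_force: [-0.8, -0.0, -0.4]
gripper_width: -0.001
t 9.15 u mm [-43.2 -65.4 151.7] zaxis_u [ 0.332 -0.07  -0.941] F_u [-0.76 -0.16 -0.38] q [-0.23  0.36  0.71  2.13 -0.61  0.45  2.14] gw -0.0
shift [0.001  0.0002 0.0004] turn [ 0.02 -0.14 -0.17]
shift [-0.0217  0.004  -0.0106] turn [ 0.02 -0.14 -0.17]
shift [-0.0455  0.0082 -0.019 ] turn [ 0.02 -0.14 -0.17]
```

View pics/w4.png

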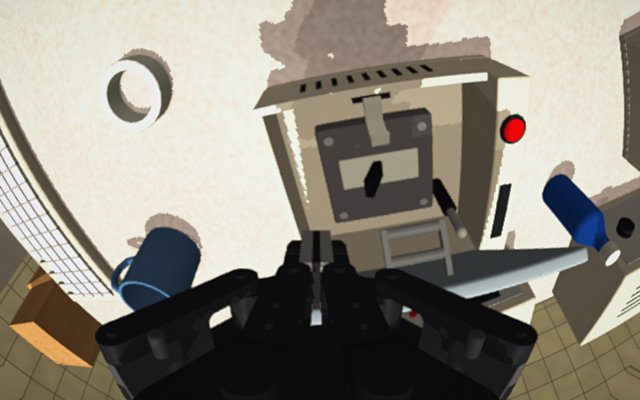

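View pics/s4.png

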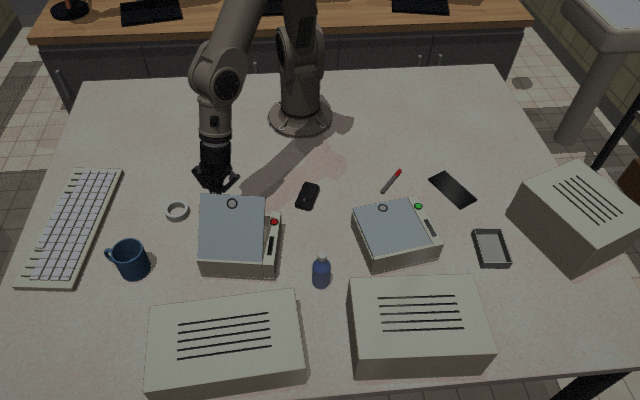

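```bash
python3 -m jog '-0.007 0.001 -0.0035 0 0 0 0;-0.014 0.0025 -0.007 0 0 0 0;-0.0217 0.004 -0.0106 0 0 0 0;-0.033 0.006 -0.015 0 0 0 0;-0.0455 0.008 -0.019 0 0 0 0'
python3 - <<'E'
from h import *
st(); rows([[-6,-65,185],[17,-65,197],[28,-65,201],[39,-65,203]],20,-12)
E
```

```text
t: 9.75
eef_pos: [0.5699, -0.2711, 0.1851]
tool_rot: [0.17, 0.178, 0.969, -0.03]
contact_force: [-0.2, -0.0, -0.4]
gripper_width: 0.003
t 9.75 u mm [ -5.8 -65.1 185.1] zaxis_u [ 0.332 -0.07  -0.941] F_u [-0.16 -0.03 -0.44] q [-0.27  0.38  0.77  2.03 -0.56  0.55  2.07] gw 0.0
shift [0.0003 0.     0.    ] turn [ 0.03 -0.16 -0.16]
shift [-0.0249  0.0049 -0.0036] turn [ 0.03 -0.16 -0.16]
shift [-0.0364  0.0072 -0.0037] turn [ 0.03 -0.16 -0.16]
shift [-0.0472  0.0095 -0.002 ] turn [ 0.03 -0.16 -0.16]
```

```bash
python3 -m jog '-0.010 0.002 -0.0015 0 0 0 0;-0.018 0.0035 -0.003 0 0 0 0;-0.025 0.005 -0.0036 0 0 0 0;-0.036 0.007 -0.0037 0 0 0 0;-0.047 0.0095 -0.002 0 0 0 0'
python3 - <<'E'
from h import *
st(); rows([[60,-65,206],[81,-65,205],[95,-65,204]],20,-12)
snap('wrist','w5.png')
E
```

```text
t: 10.25
eef_pos: [0.6139, -0.2779, 0.2027]
tool_rot: [0.17, 0.178, 0.969, -0.03]
contact_force: [-1.4, -0.1, 1.0]
gripper_width: -0.001
t 10.25 u mm [ 38.8 -65.2 202.7] zaxis_u [ 0.332 -0.07  -0.941] F_u [-1.42 -0.33  1.01] q [-0.27  0.43  0.78  1.91 -0.56  0.62  2.03] gw -0.0
shift [-0.0206  0.0047  0.0039] turn [ 0.03 -0.14 -0.18]
shift [-0.0395  0.0091  0.0118] turn [ 0.03 -0.14 -0.18]
shift [-0.0521  0.012   0.0174] turn [ 0.03 -0.14 -0.18]
```

View pics/w5.png

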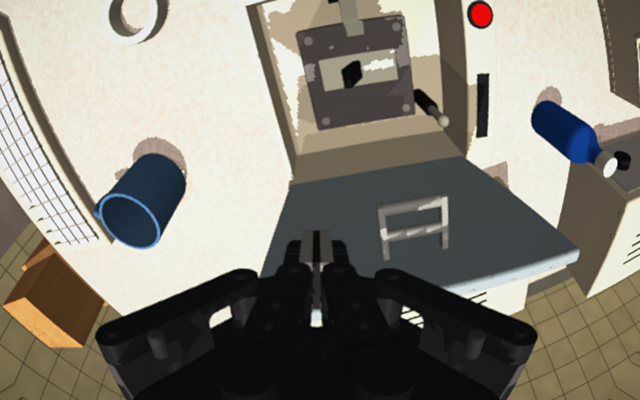

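The underside now faces the camera, with the bars at (415,225), well clear of the fingers at (317,245). Continuing to the stop.

```bash
python3 -m jog '-0.010 0.002 0.002 0 0 0 0;-0.0206 0.0047 0.0039 0 0 0 0;-0.030 0.007 0.008 0 0 0 0;-0.0395 0.009 0.0118 0 0 0 0'; python3 -m jog '-0.006 0.0015 0.0025 0 0 0 0;-0.0125 0.003 0.0055 0 0 0 0;-0.0125 0.003 0.0055 0 0 0 0'
python3 - <<'E'
from h import *
st(); rows([[100,-65,204],[95,-65,204]],20,-12)
snap('wrist','w6.png');snap('scene','s6.png')
E
```

```text
t: 10.7
eef_pos: [0.656, -0.284, 0.2047]
tool_rot: [0.17, 0.177, 0.969, -0.03]
contact_force: [-0.9, -0.4, 0.8]
gripper_width: -0.002
t: 11.0
eef_pos: [0.6695, -0.2857, 0.2034]
tool_rot: [0.17, 0.177, 0.969, -0.031]
contact_force: [-0.4, 0.5, 0.7]
gripper_width: 0.003
t 11.0 u mm [ 94.9 -64.6 203.4] zaxis_u [ 0.332 -0.07  -0.941] F_u [-0.52  0.45  0.74] q [-0.23  0.52  0.75  1.78 -0.59  0.68  2.01] gw 0.0
shift [-0.0049  0.0007  0.0011] turn [ 0.02 -0.15 -0.12]
shift [-0.0003 -0.0003 -0.0005] turn [ 0.02 -0.15 -0.12]
```

View pics/s6.png

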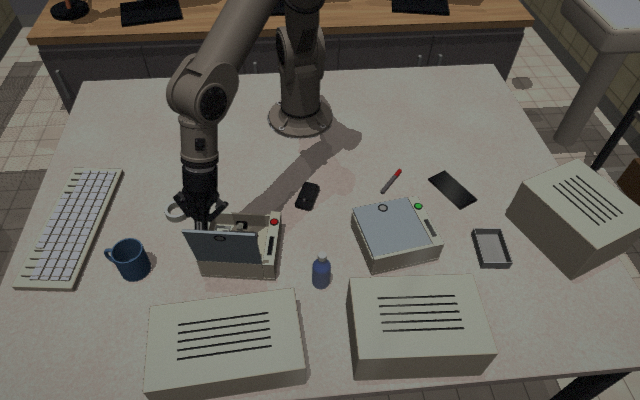

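View pics/w6.png

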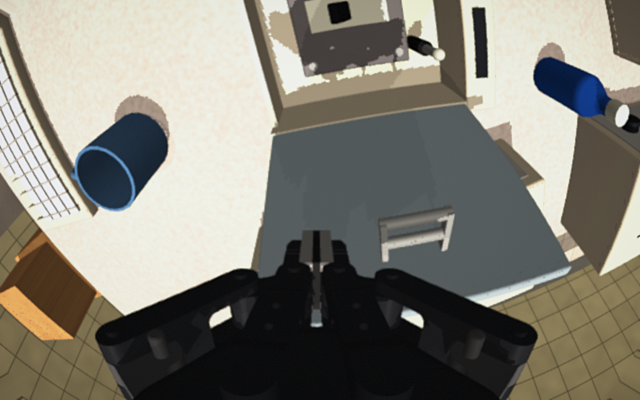

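Lid about upright (scene edge at y≈235). I'll push gently in small steps until the force rises at the stop.

```bash
python3 -m jog '-0.0047 0.001 0.0017 0 0 0 0;-0.0047 0.001 0.0017 0 0 0 0'; python3 -m jog '-0.0047 0.001 0.0017 0 0 0 0;-0.0047 0.001 0.0017 0 0 0 0';  python3 - <<'E'
from h import *
st()
E
```

```text
t: 11.3
eef_pos: [0.671, -0.2865, 0.2031]
tool_rot: [0.167, 0.178, 0.969, -0.029]
contact_force: [-12.5, 4.8, 8.4]
gripper_width: 0.004
t: 11.5
eef_pos: [0.6719, -0.2868, 0.2026]
tool_rot: [0.163, 0.179, 0.97, -0.028]
contact_force: [-32.3, 12.7, 24.2]
gripper_width: -0.003
t 11.5 u mm [ 97.4 -65.4 202.6] zaxis_u [ 0.32  -0.065 -0.945] F_u [-33.82   7.71  24.21] q [-0.22  0.54  0.75  1.77 -0.6   0.7   2.01] gw -0.0
```

At the stop, with more force than needed. Backing off at once.

```bash
python3 -m jog '0.03 -0.006 0 0 0 0 0;0.07 -0.01 -0.01 0 0 0 0;0.10 -0.01 -0.03 0 0 0 0;0.10 -0.01 -0.03 0 0 0 0'
python3 - <<'E'
from h import *
st(); rows([[-5,-70,150],[-5,-75,55]],0,0)
snap('wrist','w7.png');snap('scene','s7.png')
E
```

```text
t: 11.9
eef_pos: [0.5734, -0.2593, 0.1977]
tool_rot: [0.169, 0.179, 0.969, -0.029]
contact_force: [0.7, 0.7, -0.6]
gripper_width: -0.003
t 11.9 u mm [ -4.  -52.9 197.7] zaxis_u [ 0.33  -0.068 -0.941] F_u [ 0.54  0.82 -0.64] q [-0.33  0.37  0.81  2.02 -0.53  0.57  2.01] gw -0.0
shift [ 0.0135 -0.0171  0.0457] turn [ -1.89  19.65 -12.21]
shift [ 0.0445 -0.0224  0.1355] turn [ -1.89  19.65 -12.21]
```

View pics/s7.png

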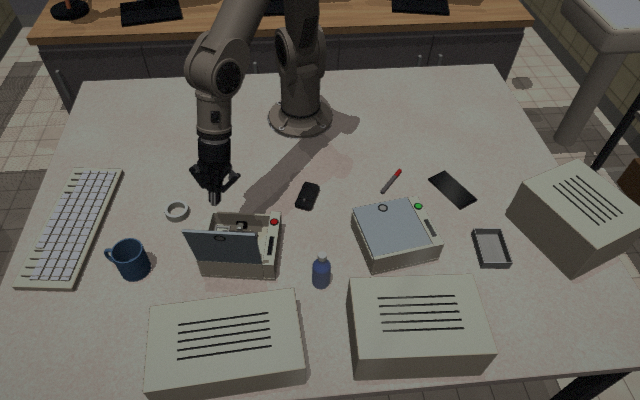

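View pics/w7.png

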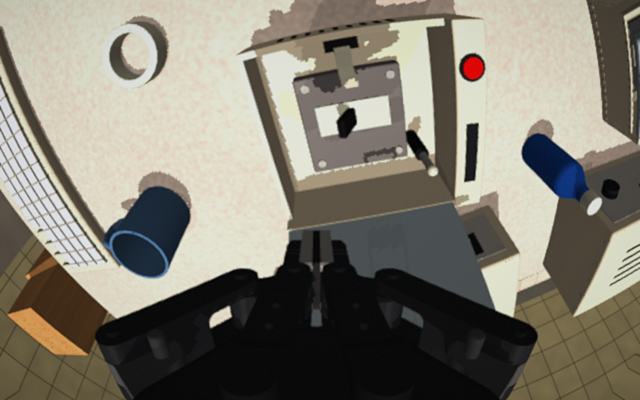

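Run:
```python
from h import *
c=np.load('pics/s7.png.npz')
for th in (1.55,1.65,1.75): print(th,np.round(proj(c,np.array([u2w(lidpt(172,-99,th,8)),u2w(lidpt(172,69,th,8)),u2w(lidpt(172,-99,th,0)),u2w(lidpt(172,69,th,0))])),1).tolist())
im=cv2.imread('pics/s7.png')[205:285,180:290]; cv2.imwrite('pics/c4.png',cv2.resize(im,None,fx=6,fy=6,interpolation=cv2.INTER_CUBIC))
w=np.load('pics/w7.png.npz'); print('toggle tip off/on, lamp',projw(w,np.array([u2w([-5,-32,58]),u2w([-5,2,58]),u2w([-50,85,78])])))
```

```text
1.55 [[184.5, 218.6], [257.0, 222.3], [185.3, 216.0], [257.5, 219.7]]
1.65 [[182.8, 224.8], [256.1, 228.6], [183.6, 221.9], [256.5, 225.7]]
1.75 [[181.2, 231.5], [255.2, 235.4], [182.0, 228.4], [255.6, 232.2]]
toggle tip off/on, lamp [[338.37162101 129.12003061]
 [376.46011804 122.19514748]
 [472.08486573  65.75587876]]
```

View pics/c4.png

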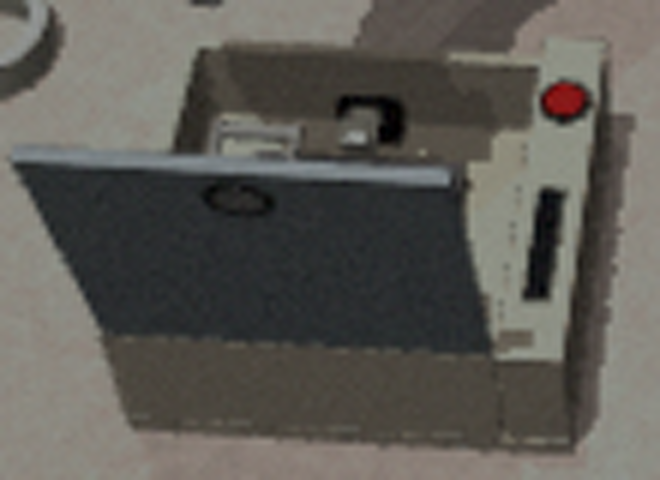

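Lid's front corner is seen at (182.5,232.5), which matches 1.75 rad. Now bringing the tool vertical on the -y side of the toggle.

```bash
python3 -m jog '0.0 -0.005 0 -0.6 6.5 -4 0;0.005 -0.011 0.015 -1.2 13 -8.1 0;0.010 -0.014 0.03 -1.9 19.6 -12.2 0;0.0135 -0.014 0.0457 -1.9 19.6 -12.2 0;0.0135 -0.014 0.0457 -1.9 19.6 -12.2 0'
python3 - <<'E'
from h import *
st(); rows([[-5,-68,100],[-5,-68,48]],0,0)
E
```

```text
t: 12.5
eef_pos: [0.5753, -0.2735, 0.1473]
tool_rot: [0.0, 0.074, 0.997, -0.002]
contact_force: [-0.0, -0.4, -0.1]
gripper_width: -0.001
t 12.5 u mm [ -0.  -66.7 147.3] zaxis_u [ 0.001 -0.003 -1.   ] F_u [ 0.02 -0.36 -0.11] q [-0.16  0.6   0.72  1.76 -0.47  0.96  2.17] gw -0.0
shift [ 0.005  -0.0012  0.0473] turn [-0.19  0.04  0.09]
shift [ 0.005  -0.001   0.0993] turn [-0.19  0.04  0.09]
```

```bash
python3 -m jog '0.005 -0.001 0.02 0 0 0 0;0.005 -0.001 0.05 0 0 0 0;0.005 -0.001 0.075 0 0 0 0;0.005 -0.001 0.075 0 0 0 0'
python3 - <<'E'
from h import *
st(); rows([[-5,-68,48]],0,0)
snap('wrist','w8.png')
E
```

```text
t: 12.9
eef_pos: [0.5681, -0.2729, 0.0729]
tool_rot: [-0.001, 0.075, 0.997, -0.001]
contact_force: [-1.0, 0.5, -0.3]
gripper_width: 0.003
t 12.9 u mm [ -7.2 -67.1  72.9] zaxis_u [-0.001 -0.002 -1.   ] F_u [-1.06  0.3  -0.27] q [-0.11  0.68  0.65  1.82 -0.54  0.83  2.24] gw 0.0
shift [-0.0022 -0.0008  0.0249] turn [-0.1  -0.05  0.07]
```

View pics/w8.png

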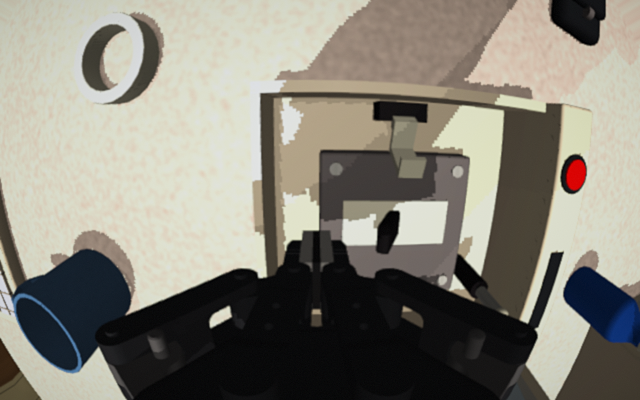

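The fingers are at (317,240), left of the toggle at (388,232), with clear space below. Descending, then pushing +y.

```bash
python3 -m jog '-0.001 0 0.012 0 0 0 0;-0.002 0 0.026 0 0 0 0;-0.002 0 0.026 0 0 0 0;-0.002 0.01 0.026 0 0 0 0'
python3 - <<'E'
from h import *
st(); go([-5,-45,46])
E
```

```text
t: 13.35
eef_pos: [0.5734, -0.2664, 0.0495]
tool_rot: [0.001, 0.075, 0.997, -0.002]
contact_force: [-0.7, -1.1, 0.2]
gripper_width: 0.002
t 13.35 u mm [ -2.9 -59.9  49.5] zaxis_u [ 0.003 -0.004 -1.   ] F_u [-0.51 -1.18  0.19] q [-0.11  0.71  0.63  1.83 -0.57  0.78  2.24] gw 0.0
shift [0.0021 0.0149 0.0034] turn [-0.24  0.17  0.  ]
```

```bash
python3 -m jog '0.001 0.005 0.002 0 0 0 0;0.002 0.010 0.003 0 0 0 0;0.002 0.015 0.003 0 0 0 0'; python3 -m jog '0 0.004 0 0 0 0 0;0 0.008 0 0 0 0 0;0 0.012 0 0 0 0 0'
python3 - <<'E'
from h import *
st()
E
```

```text
t: 13.65
eef_pos: [0.5744, -0.2509, 0.0471]
tool_rot: [0.002, 0.074, 0.997, -0.003]
contact_force: [-2.4, -5.8, 8.0]
gripper_width: 0.0
t: 13.95
eef_pos: [0.5761, -0.2377, 0.0463]
tool_rot: [0.001, 0.074, 0.997, -0.002]
contact_force: [0.4, -2.2, 1.2]
gripper_width: -0.001
t 13.95 u mm [ -4.6 -31.1  46.3] zaxis_u [ 0.003 -0.003 -1.   ] F_u [ 0.72 -2.08  1.25] q [-0.15  0.71  0.63  1.85 -0.58  0.77  2.21] gw -0.0
```

```bash
for i in 1; do :; done; python3 -m jog '0 0.0025 0 0 0 0 0;0 0.005 0 0 0 0 0;0 0.005 0 0 0 0 0'
python3 - <<'E'
from h import *
st()
snap('wrist','w9.png')
E
```

```text
t: 14.25
eef_pos: [0.5769, -0.2321, 0.046]
tool_rot: [0.001, 0.073, 0.997, -0.001]
contact_force: [-0.0, -1.2, 0.1]
gripper_width: -0.002
t 14.25 u mm [ -4.7 -25.5  46. ] zaxis_u [ 0.003 -0.002 -1.   ] F_u [ 0.14 -1.24  0.15] q [-0.16  0.7   0.63  1.85 -0.58  0.77  2.2 ] gw -0.0
```

View pics/w9.png

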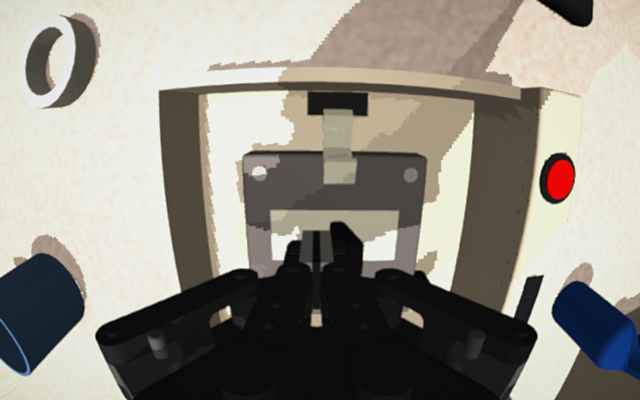

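The toggle at (347,240) now leans right, with the fingers against it. A few more small steps to the stop.

```bash
python3 -m jog '0 0.002 0 0 0 0 0;0 0.003 0 0 0 0 0;0 0.003 0 0 0 0 0'
python3 - <<'E'
from h import *
st()
E
```

```text
t: 14.6
eef_pos: [0.5769, -0.2299, 0.046]
tool_rot: [0.001, 0.074, 0.997, -0.002]
contact_force: [-1.0, -0.4, -0.1]
gripper_width: 0.002
t 14.6 u mm [ -5.  -23.4  46. ] zaxis_u [ 0.002 -0.003 -1.   ] F_u [-0.95 -0.6  -0.08] q [-0.17  0.7   0.63  1.86 -0.58  0.77  2.2 ] gw 0.0
```

```bash
python3 -m jog '0 0.002 0 0 0 0 0;0 0.003 0 0 0 0 0;0 0.003 0 0 0 0 0'
python3 - <<'E'
from h import *
st()
E
```

```text
t: 14.9
eef_pos: [0.5775, -0.2269, 0.0462]
tool_rot: [0.001, 0.074, 0.997, -0.002]
contact_force: [0.6, -1.0, -0.0]
gripper_width: -0.007
t 14.9 u mm [ -4.8 -20.2  46.2] zaxis_u [ 0.003 -0.003 -1.   ] F_u [ 0.73 -0.92 -0.02] q [-0.17  0.7   0.63  1.86 -0.58  0.77  2.19] gw -0.01
```

```bash
python3 -m jog '0 0.002 0 0 0 0 0;0 0.003 0 0 0 0 0;0 0.003 0 0 0 0 0'
python3 - <<'E'
from h import *
st()
snap('wrist','w10.png')
E
```

```text
t: 15.2
eef_pos: [0.5781, -0.2238, 0.0462]
tool_rot: [0.001, 0.074, 0.997, -0.002]
contact_force: [0.2, -1.5, -0.8]
gripper_width: 0.0
t 15.2 u mm [ -4.7 -17.1  46.2] zaxis_u [ 0.003 -0.003 -1.   ] F_u [ 0.39 -1.41 -0.78] q [-0.18  0.7   0.63  1.86 -0.58  0.77  2.19] gw 0.0
```

View pics/w10.png

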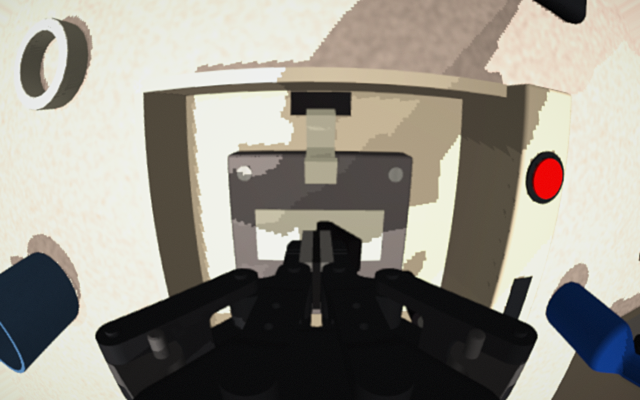

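```bash
python3 -m jog '0 0.001 0 0 0 0 0;0 0.002 0 0 0 0 0;0 0.002 0 0 0 0 0'
python3 - <<'E'
from h import *
st()
E
```

```text
t: 15.55
eef_pos: [0.5781, -0.2235, 0.0464]
tool_rot: [0.002, 0.074, 0.997, -0.003]
contact_force: [-0.7, -4.8, -0.7]
gripper_width: -0.004
t 15.55 u mm [ -4.7 -16.8  46.4] zaxis_u [ 0.003 -0.005 -1.   ] F_u [ 0.08 -4.88 -0.74] q [-0.18  0.7   0.63  1.86 -0.58  0.76  2.18] gw -0.0
```

```bash
python3 -m jog '0 0.001 0 0 0 0 0;0 0.001 0 0 0 0 0'
python3 - <<'E'
from h import *
st()
E
```

```text
t: 15.75
eef_pos: [0.5782, -0.2233, 0.0465]
tool_rot: [0.002, 0.075, 0.997, -0.003]
contact_force: [-0.4, -6.7, -0.6]
gripper_width: 0.001
t 15.75 u mm [ -4.7 -16.6  46.5] zaxis_u [ 0.004 -0.006 -1.   ] F_u [ 0.64 -6.68 -0.57] q [-0.18  0.7   0.63  1.86 -0.57  0.76  2.18] gw 0.0
```

Firmly on the stop: 6.7 N with no movement. Retreating sideways, then up and back.

```bash
python3 -m jog '0 -0.01 0 0 0 0 0;0 -0.025 0 0 0 0 0;0 -0.03 -0.03 0 0 0 0;0 -0.03 -0.07 0 0 0 0;0 -0.03 -0.11 0 0 0 0'; python3 -m jog '0.04 0 -0.03 0 0 0 0;0.08 0 -0.06 0 0 0 0;0.12 0 -0.06 0 0 0 0;0.12 0 -0.06 0 0 0 0'
python3 - <<'E'
from h import *
st();w=snap('wrist','w11.png');t=snap('top','t11.png');snap('scene','s11.png')
for c,f in((w,projw),(t,proj)): print(f(c,np.array([u2w([-5,-32,58]),u2w([-5,2,58]),u2w([-50,85,78])])))
im=cv2.imread('pics/t11.png')[105:225,330:450]; cv2.imwrite('pics/c5.png',cv2.resize(im,None,fx=5,fy=5,interpolation=cv2.INTER_CUBIC))
E
```

```text
t: 16.25
eef_pos: [0.5729, -0.2513, 0.1572]
tool_rot: [0.001, 0.075, 0.997, -0.001]
contact_force: [0.8, 0.5, -0.1]
gripper_width: -0.001
t: 16.65
eef_pos: [0.4495, -0.2329, 0.216]
tool_rot: [0.001, 0.076, 0.997, 0.001]
contact_force: [-0.3, -0.2, -0.6]
gripper_width: -0.003
t 16.65 u mm [-130.5  -45.3  216. ] zaxis_u [ 0.001  0.001 -1.   ] F_u [-0.26 -0.24 -0.58] q [-0.37  0.29  0.88  2.01 -0.27  0.96  2.07] gw -0.0
[[327.73110115 289.17010576]
 [357.57976825 288.58339341]
 [438.10496936 258.66078948]]
[[401.5805505  172.26993973]
 [389.61410795 170.75084505]
 [359.27162773 181.50176387]]
```

View pics/w11.png

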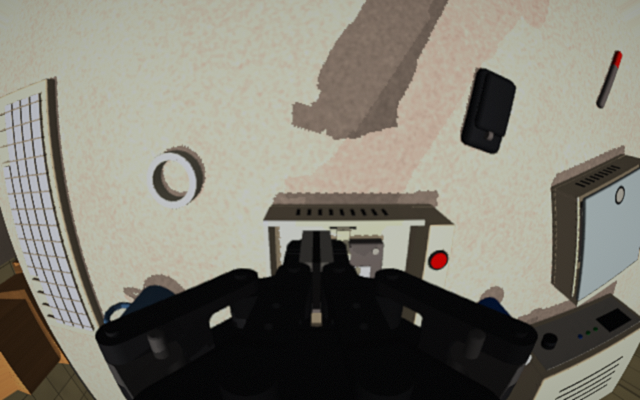

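View pics/s11.png

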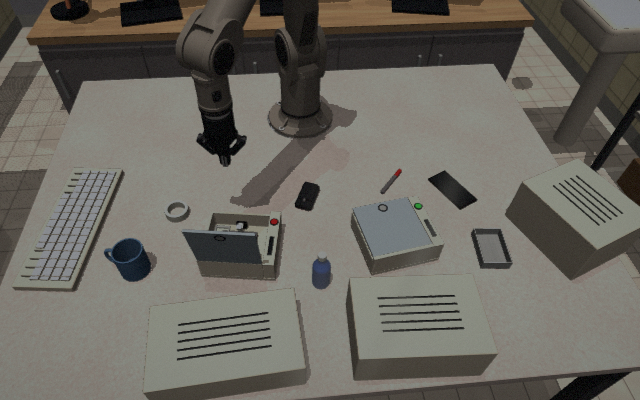

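View pics/c5.png

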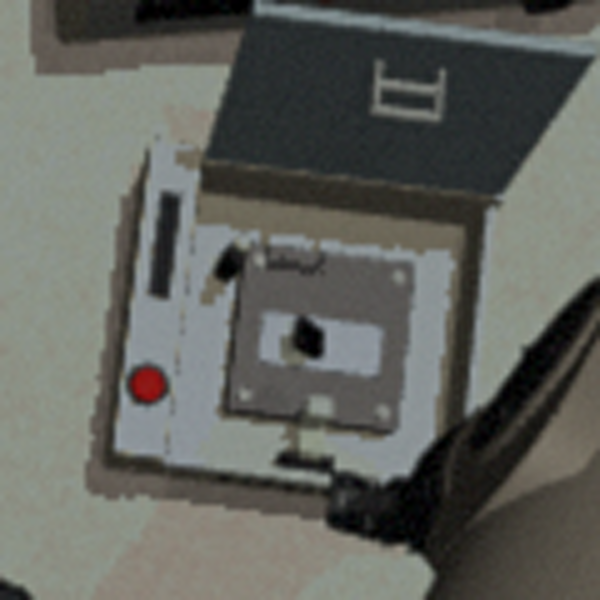

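Top view: lid is upright, and the toggle's tip is at crop (≈298,335) against a predicted on-position of (298,329) (off would be x 358). Loose items and the green-lamp unit look unmoved. Handing in.

```bash
python3 -m jog '0 0 0 0 0 0 0;0 0 0 0 0 0 0'
python3 - <<'E'
from h import *
a=cv2.imread('pics/scene0.png').astype(int);b=cv2.imread('pics/s11.png').astype(int)
d=np.abs(a-b).max(2)
for n,(x,y) in dict(mouse=(307,196),phone=(452,189),mug=(130,259),gel=(321,271),tape=(177,211),marker=(391,181),tray=(491,248),green=(395,232)).items(): print(n,(d[y-22:y+22,x-22:x+22]>60).sum())
print(workorder.hand_in())
E
```

```text
t: 17.0
eef_pos: [0.4558, -0.2328, 0.2157]
tool_rot: [0.001, 0.074, 0.997, -0.002]
contact_force: [-0.6, 0.1, -0.1]
gripper_width: -0.001
mouse 1
phone 0
mug 0
gel 0
tape 9
marker 0
tray 0
green 0
the job is handed in; nothing more can be done
None
```

The job is done and handed in at 17 s. On the red-lamp unit the lid is fully open and the toggle is pushed over to on. I pressed the dot to its stop, the lid sprang ajar to about 0.45 rad, and I swung it up to its stop. I then pushed the toggle towards the lamp strip.

**Last checks:**
- **Lid:** its front corner in the scene image matched 1.75 rad just after the swing. It still stood open in the final top and scene pictures.
- **Toggle:** the force rose to 6.7 N with no further movement, so it is on its stop. Its tip in the top view matches the on position, with a few pixels of reading uncertainty at that resolution.
- **Everything else:** comparing start and end images shows the green-lamp unit and the loose items unmoved. There were only a few changed pixels near the tape and the mouse, which I put down to shadow. The arm was clear, with no contact force.

**What did not go cleanly:**
- **Force at the lid stop:** the fingertips briefly pushed at about 42 N in total (34 N of it forwards), more than needed. I backed off at once. That was fingertip contact. The wrist limit is 120 N; the 40 N limit is for the arm and the gripper's body.
- **Mistyped move:** while approaching the lid edge, one wrong shift ran the arm close to its joint limits. It touched nothing, and I corrected it.

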